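# Hang the leaning camshaft in the free slot under the rack's deck

### The job

Take the camshaft that leans in the grey parts bin and hang it in the free slot of the blue rack: upright, shaft down through the slot, sprocket resting flat on the slotted plate, pushed fully home to the closed end of the slot. Do not drop it, and do not disturb the two camshafts already hanging, the oil bottle or the drip dish.

Things in the scene. Friction and masses are not known exactly. Their poses are not given: they have to be found in the camera images.
- camshaft: the steel camshaft to hang, 194 mm long, 0.5 to 0.75 kg; origin: centre of the underside of its chain sprocket (61 mm across, 10 mm thick), z along the shaft to the hub. It starts leaning in the bin's +y bay, z tipped 40 degrees from vertical towards the bin's +x: tail on the floor against the -x wall, front journal on the top edge of the +x wall
- hub (a point): the place to grip the camshaft: on its axis, 36 mm above its origin, in the plain round hub, 28 mm in diameter, which rises from 10 mm (sprocket's top face) to 54 mm above the origin. At the start the hub stands free, above and beyond the bin's +x wall. Axes as the camshaft
- tail (a point): centre of the camshaft's lower end, 140 mm below its origin. From the sprocket down: front journal 24 mm in diameter to 45 mm below the origin (the part that runs in the slot), four cam lobes that reach 18 mm from the axis between 51 and 110 mm below, a 22 mm tail journal to the end. Axes as the camshaft
- cam_a: a like camshaft already hanging in one of the slots; origin, axes and sizes as for the camshaft
- cam_b: a second like camshaft already hanging in another slot; origin, axes and sizes as for the camshaft
- bin: fixed grey plastic parts bin, 110 mm (x) by 112 mm (y) by 104 mm high, walls and floor 4 mm, a rim 3 mm proud outside, split by a wall along x into two bays 50 mm wide; origin at the centre of its underside; the camshaft leans in the +y bay, three upright valves stand in the other, lower than the bin
- rack: fixed blue camshaft rack, open front and back; origin on the bench under its centre, x into the slots (front at -x, facing the robot), y left, z up. Its steel plate, 6 mm thick, spans x -105 to 105, y -180 to 180 mm, top at z 185 mm. Three slots 32 mm wide run along x from the front edge to closed ends at x -3 mm. Between their mouths the front edge is folded up 10 mm high, 3 mm thick
- deck_edge (a point): middle of the lower front edge of the rack's wooden upper deck, which overhangs the slots' closed ends: rack x -48 mm, z 345 mm. The deck runs back to x 108 mm, 366 mm wide, 24 mm thick; a cylinder head and a carton on it reach z 450 mm. Posts 20 mm square at rack y -170 and 170 mm: at x -95 up to the plate, at x -35 and 95 mm up to the deck. Axes as the rack
- slot0 (a point): home point of the left slot (rack x -15, y 90 mm): on the top face of the plate, where the camshaft's axis stands when its journal meets the closed end; axes as the rack
- slot1 (a point): home point of the middle slot (rack x -15, y 0), likewise
- slot2 (a point): home point of the right slot (rack x -15, y -90 mm), likewise
- dish: shallow steel drip dish, 80 mm across and 12 mm high, on the bench under the slot that is free; origin at the centre of its underside
- bottle: white oil bottle, 56 mm in diameter, 150 mm high, standing on the bench in front of the rack; origin at the centre of its underside
There are look-alikes about, which are no part of the job. Leave any green or yellow look-alike of the camshaft alone.

How it is judged:
By the outcome, as a careful person would: the job done as asked, in the order asked, and still so for the second after the job is handed in, with the robot touching nothing.
It also fails if it takes over 45 s, if anything falls off the work surface, if the arm or the gripper's body presses on something with over 40 N, if the wrist force passes 120 N, or if a joint passes its speed limit or range.

### The arm

A 6-joint arm with a two-finger parallel gripper is mounted at the origin on the work surface. World frame = base frame: x ahead of the robot, y to its left, z up, the work surface at z = 0. Lengths are in mm, angles in rad, forces in N, time in s.
With the tool pointing down it reaches from about 275 to 750 mm from the base axis. Payload 10.2 kg.
Tool frame: the origin (TCP) lies midway between the tips of the shut fingers; the grasp point (between the pads) lies 19 mm behind it; z points along the fingers, y is the line along which they close (so a half turn about z gives the same grasp; the last joint's range is limited). The gripper opens to 85 mm and grips with 20 to 120 N. Pads are 22 mm wide; open, the fingers measure 114 mm over their backs; the gripper's body (76 mm by 85 mm) begins 54 mm behind the grasp point. The pads swing forward as they close: fully open they stand 13 mm farther back than shut.
Start: joints at [-1.37, 0.313, 1.498, -0, 1.331, -0.223], TCP at [215.883, -478.566, 231.294] pointing down, gripper open.
Joint ranges: [-2.94, 2.94], [-0.97, 2.17], [0.19, 2.56], [-1.23, 4.37], [0.02, 3.11], [-2.88, 2.88]. Speed limits (rad/s): [2.39, 2.39, 3.01, 3.14, 3.14, 3.14].

### API

Orientations are given as a unit quaternion [w, x, y, z].
In Python, from rig import ctrl gives the robot as it stands.
- The arm moves only by the tool send_rows, never from a script. Its argument "targets" is a list of rows, each a list of 7 numbers: the closure, from -1 (fully open) to 1 (shut), so that 0 is half open, then the shift along the tool's x, y, z in m, then the turn, a rotation vector about the tool's x, y, z in rad. In form: [[claw, dx, dy, dz, ax, ay, az], ...]. A call has exactly 10 rows; each row shifts and turns the commanded pose from where the row before left it, along the tool's axes as they then stand; what a row does not reach is not made up. A row lasts 1/8 s, in which the tool goes at most 62.5 mm and 10.7 degrees, less where a joint would pass 70% of its speed; a pose out of reach is approached as far as the arm can. A call with a gripper value outside its range is refused whole. The fingers move at their own pace and stop on an object; "squeeze" is the grip in N (left out, the last holds). Time passes only in rows, so rows that do not move let the fingers close, or fill a call up. It gives the time, the measured TCP pose, the force, the opening and the grip force at its end, in the units of the state.
- ctrl.sense(): the state, without advancing time (a new reading comes with each control period).
- ctrl.capture(name): name is "scene" or "top"; returns a dict with "img" (400x640x3 uint8, red, green, blue), "camera_matrix" (3x3 intrinsics, pixels), "R" (3x3) and "t" (3): a world point X has camera coordinates R X + t. Camera axes: x right, y down, z forward; pixel columns grow to the right and rows downward; lengths in mm; the calibration is good to about 2 mm. A picture is of the moment at which its call begins. There is no depth.
- ctrl.finish_job(): hands the job in; it is judged then, once.
Trained networks look in a picture, given as the dict that the camera call returned (one of the last four; its "shot" number tells which), for a name from the list of things; names that differ only in an ending like _2 or _b are one class to them, and where a whole thing is asked for, a point or a joint stands for the part that bears it (a point fixed in the world has none). Each returns a list of dicts, best first, with "score" (0 to 1); they miss things now and then, are a little off and sometimes report something else, mostly with a low value. They report only what shows in the picture. A call takes as long as a camera call. They do not tell look-alikes from the thing itself.
- ctrl.boxes_of(query, picture): "extent" ([left, top, width, height] in pixels, round what is visible of it).
- ctrl.landmark_of(query, picture): "point" ([column, row] in pixels: a listed point, or the origin of a listed thing).
The state is a dict: "time_s": time; "joints": joint angles; "dq": joint speeds; "tau": joint torques, N m; "eef_pos": TCP position; "ee_rot": TCP orientation; "force": force on the tool from outside, world axes, zero at the start; "wrist_torque": the same for the moment, N m; "grip_width": opening from 0.0 (shut) to 1.0 (fully open); "grip_force": force on a finger pad.
Only numpy, scipy, OpenCV 4.12 (cv2) and the standard library are available. Lean on these libraries where they do the work, as an engineer would, in place of code of your own. Each camera call takes 0.05 s, during which the arm holds its last target. There are 200 camera calls.

## Working session

There is one attempt and no reset: what is moved stays moved. The work goes in short steps, Python scripts to look and compute and a tool call to move; the robot and the scene stay as the last step left them, time stands still between calls to the robot, and variables do not carry over. Pictures are saved under pics/ and viewed, at most 12 in all, crops included, and the job is handed in when it is done.

Besides the shell and the picture viewer there is one more tool, called after ">>>" by a JSON object that holds its "method" and its "body", one argument or row to a line. send_rows: Moves the arm, as the interface text tells. Its arguments: {"type":"object","properties":{"targets":{"type":"array"},"squeeze":{"type":"number"}},"required":["targets"]}

```bash
ls; mkdir -p pics
python3 - <<'E'
from rig import ctrl
import cv2,pickle
P={}
for n in("scene","top"):
    p=ctrl.capture(n);P[n]=p
    cv2.imwrite(f"pics/{n}0.png",p["img"][:,:,::-1])
    print(n,p["camera_matrix"].tolist(),p["R"].round(4).tolist(),p["t"].round(1).tolist())
    for q in["camshaft","hub","tail","bin","rack","deck_edge","slot0","slot1","slot2","dish","bottle"]:
        print(q,[([round(float(v),1) for v in d["point"]],round(float(d["score"]),2)) for d in ctrl.landmark_of(q,p)[:5]])
pickle.dump(P,open("p0.pkl","wb"))
print(ctrl.sense())
E
```

```text
pics
scene [[400.22408522735884, 0.0, 321.52439922587973], [0.0, 400.22408522735884, 202.76348493573073], [0.0, 0.0, 1.0]] [[0.0131, -0.9999, 0.0109], [-0.912, -0.0164, -0.4098], [0.4099, -0.0045, -0.9121]] [154.2, 548.9, 1213.7]
camshaft [([261.9, 267.7], 0.8), ([269.3, 196.1], 0.78), ([319.9, 238.9], 0.75), ([198.8, 273.3], 0.72)]
hub [([255.3, 258.3], 0.83), ([199.3, 279.0], 0.77), ([308.5, 237.6], 0.74), ([270.6, 184.7], 0.6)]
tail [([179.9, 240.8], 0.93), ([267.8, 231.9], 0.84), ([291.4, 293.6], 0.79), ([361.4, 244.7], 0.6)]
bin [([275.9, 221.5], 0.67)]
rack []
deck_edge [([395.7, 147.1], 0.56)]
slot0 [([413.8, 174.6], 0.72), ([385.1, 171.9], 0.71), ([361.5, 161.9], 0.67)]
slot1 [([413.8, 174.6], 0.72), ([385.1, 171.9], 0.71), ([361.5, 161.9], 0.67)]
slot2 [([413.8, 174.6], 0.72), ([385.1, 171.9], 0.71), ([361.5, 161.9], 0.67)]
dish [([404.9, 198.4], 0.6), ([383.6, 244.0], 0.48), ([359.4, 160.9], 0.32)]
bottle [([384.6, 240.0], 0.72)]
top [[512.7336775371551, 0.0, 324.7874810638129], [0.0, 512.7336775371551, 203.19821290776923], [0.0, 0.0, 1.0]] [[0.0021, -1.0, 0.001], [-0.9956,
[... 862 characters left out ...]
, 0.49)]
{'time_s': 1.2, 'joints': array([-1.37040585e+00,  3.12926048e-01,  1.49771415e+00,  1.85979297e-05,
        1.33099083e+00, -2.23413280e-01]), 'dq': array([-0.0022074 , -0.00201933, -0.00131373, -0.00034023, -0.00032247,
       -0.00114535]), 'tau': array([-2.42829148e-03, -4.12168622e+01, -2.59895200e+01, -3.90943451e-04,
        4.84482571e-04, -2.60888373e-05]), 'eef_pos': array([ 215.88389854, -478.56445942,  231.27550751]), 'ee_rot': array([-1.90825132e-05,  9.77633145e-01,  2.10317459e-01,  9.25309976e-06]), 'force': array([0.39536091, 0.43815823, 0.94845547]), 'wrist_torque': array([ 0.00535003, -0.00308488,  0.01152675]), 'grip_force': 0.0, 'grip_width': 0.9971003515450649}
```

Run:
```python
import cv2
a=cv2.imread("pics/scene0.png")[90:310,160:460];cv2.imwrite("pics/s0c.png",cv2.resize(a,(798,585),interpolation=3))
a=cv2.imread("pics/top0.png")[90:290,180:450];cv2.imwrite("pics/t0c.png",cv2.resize(a,(799,592),interpolation=3))
```

```text
(no output)
```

View pics/s0c.png

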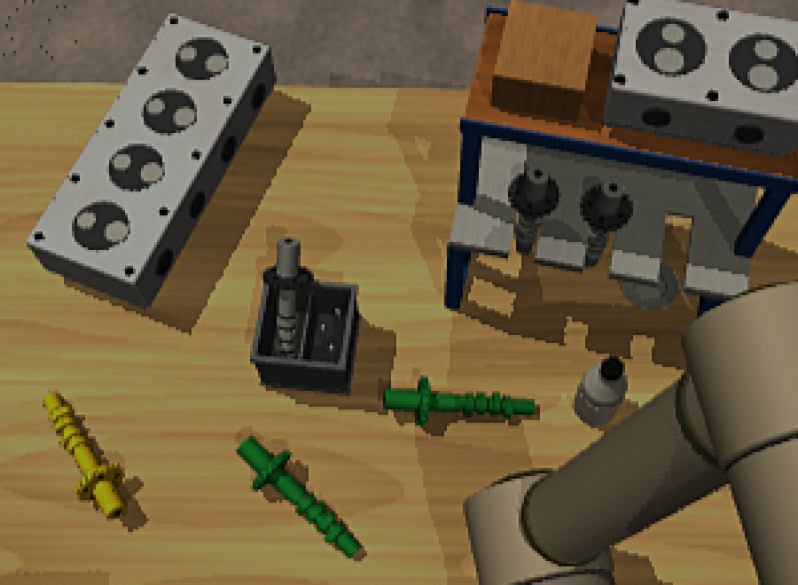

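View pics/t0c.png

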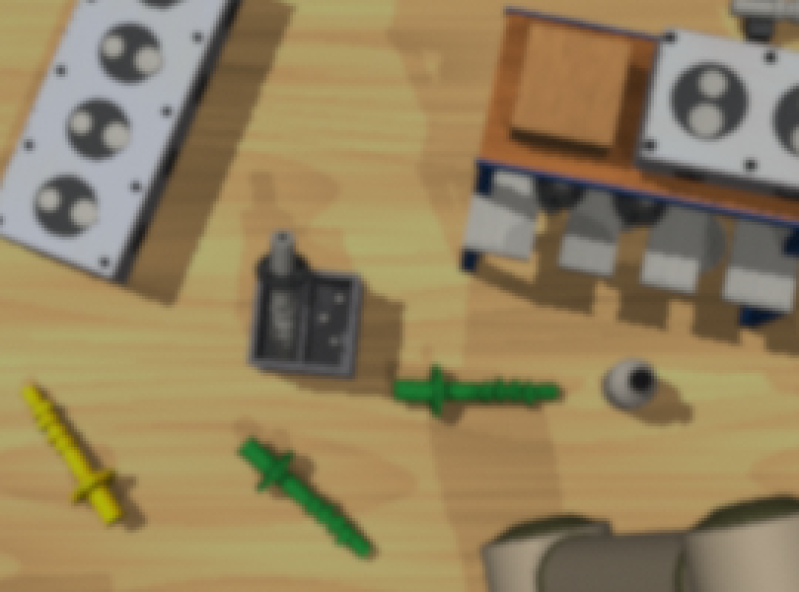

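The pictures show the camshaft leaning in the bin (scene hub ≈ (270,182), top ≈ (275,172)). The free slot is the rightmost, slot2 (scene ≈ (414,175)), with the dish below it and the bottle in front at ≈ (385,240). I'll zoom in to measure precisely.

Run:
```python
import cv2,numpy as np
def crop(f,x,y,w,h,s):
    a=cv2.imread(f"pics/{f}0.png")[y:y+h,x:x+w];a=cv2.resize(a,None,fx=s,fy=s,interpolation=cv2.INTER_CUBIC)
    for i in range(0,w,10):
        cv2.line(a,(i*s,0),(i*s,4 if (x+i)%50 else 14),(255,0,255),1)
        if (x+i)%50==0: cv2.putText(a,str(x+i),(i*s+2,12),0,.4,(255,0,255))
    for i in range(0,h,10):
        cv2.line(a,(0,i*s),(4 if (y+i)%50 else 14,i*s),(255,0,255),1)
        if (y+i)%50==0: cv2.putText(a,str(y+i),(14,i*s+4),0,.4,(255,0,255))
    return a
cv2.imwrite("pics/bin.png",np.hstack([crop("scene",250,170,50,70,8),crop("top",250,160,50,70,8)]))
cv2.imwrite("pics/rs.png",crop("scene",320,110,150,110,5))
cv2.imwrite("pics/rt.png",crop("top",330,110,130,100,6))
```

```text
(no output)
```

View pics/bin.png

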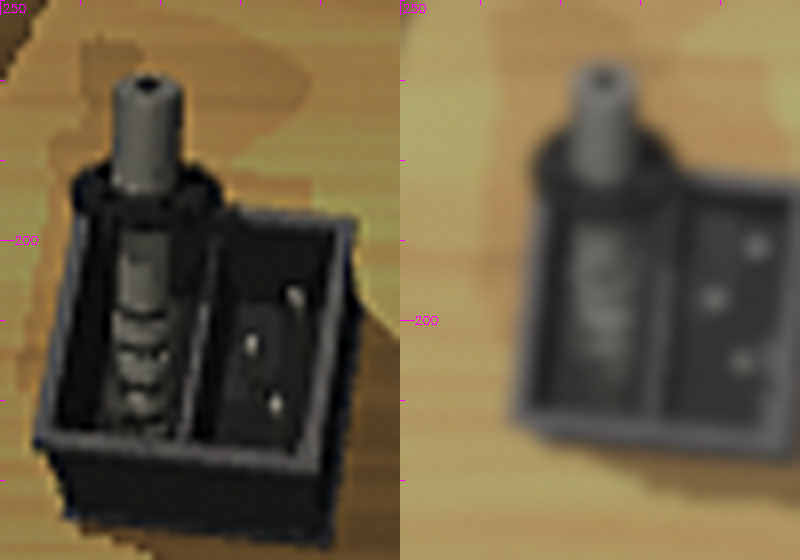

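View pics/rs.png

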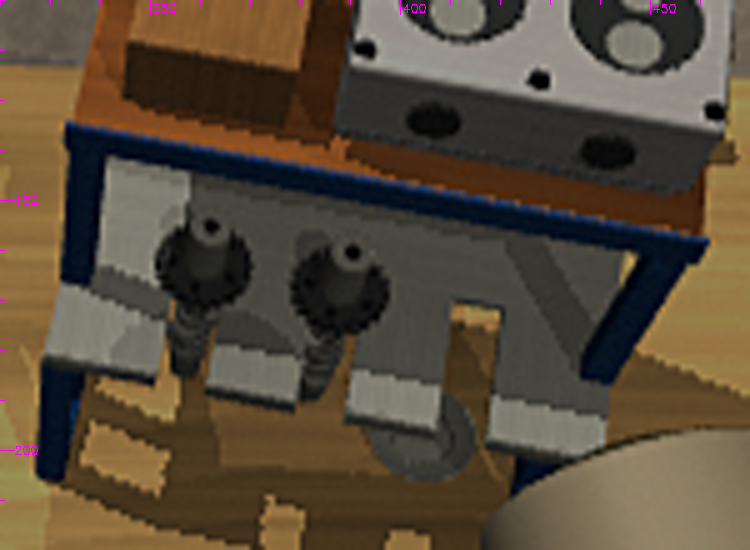

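View pics/rt.png

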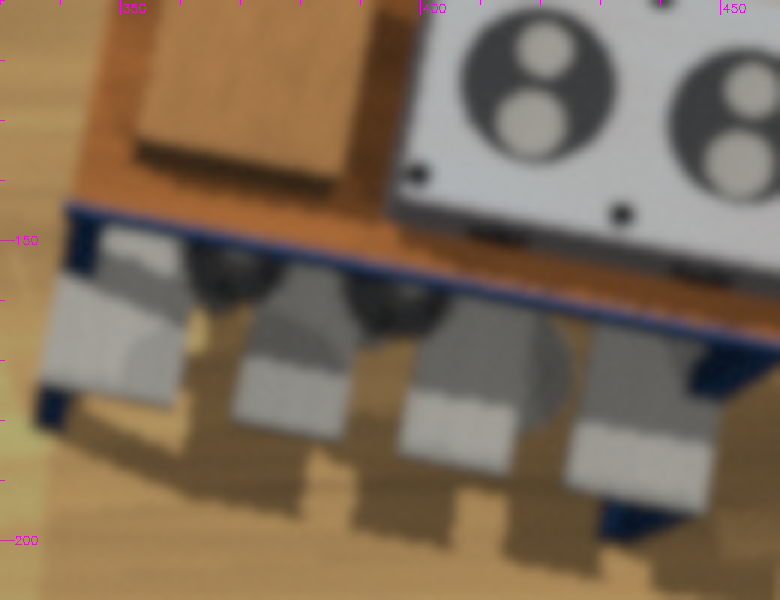

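The crops give the bin rim corners, the hub end (scene ≈ (268,180), top ≈ (275,169)), the slot2 closed end (scene ≈ (410–420,171)), the deck edge and the post feet. I'll fit poses to these points.

```bash
cat > h.py <<'E'
import numpy as np,pickle,cv2
from scipy.optimize import least_squares
P=pickle.load(open("p0.pkl","rb"))
def proj(n,X,P=P):
    p=P[n];c=np.asarray(X,float)@p["R"].T+p["t"];c=c@p["camera_matrix"].T;return c[:,:2]/c[:,2:]
def tri(ps,P=P):
    A=[];b=[]
    f=lambda X:np.concatenate([(proj(n,[X],P)[0]-uv)*(1 if n=="scene" else 1.) for n,uv in ps])
    r=least_squares(f,[450,0,150]);return r.x,r.fun
def T(pose,X):
    x,y,a=pose;X=np.atleast_2d(np.asarray(X,float));c,s=np.cos(a),np.sin(a)
    return np.c_[x+c*X[:,0]-s*X[:,1],y+s*X[:,0]+c*X[:,1],X[:,2]]
def fit(obs,x0):
    f=lambda q:np.concatenate([(proj(n,T(q,X))-uv).ravel() for n,X,uv in obs])
    return least_squares(f,x0,loss="soft_l1")
E
python3 - <<'E'
from h import *
def cr(pts,x0,y0,s): return (np.array(pts,float)+.5)/s-.5+[x0,y0]
mouth=[(-105,y,182) for y in(180,106,74,16,-16,-74,-106,-180)]
sX=[(-3,-74,185),(-3,-106,185),(-48,183,369),(-48,183,345),(-48,-183,369),(-48,-183,345),(-105,180,0),(-105,160,0)]+mouth
su=[(452,302),(500,310),(68,122),(66,148),(708,240),(703,262),(38,478),(62,482),(42,360),(155,383),(207,390),(295,408),(345,418),(438,432),(487,444),(605,458)]
tX=[(-48,183,369),(-105,180,0),(-105,160,0)]+mouth
tu=[(66,203),(35,427),(60,432),(42,385),(182,405),(232,418),(345,440),(398,452),(515,475),(565,487),(708,512)]
r=fit([("scene",sX,cr(su,320,110,5)),("top",tX,cr(tu,330,110,6))],[550,-150,-.2])
print("rack",r.x.round(3));print(r.fun.reshape(-1,2).round(1).tolist())
for k in("slot2","deck"): print(k,T(r.x,[(-15,-90,185)] if k=="slot2" else [(-48,0,345)]).round(1))
rack=r.x
b=fit([("scene",[(58,-59,104),(-58,59,104),(-58,-59,104),(-55,56,0),(-55,-56,0)],cr([(355,215),(37,443),(318,470),(70,515),(330,543)],250,170,8)),
("top",[(58,-59,104),(-58,59,104),(-58,-59,104)],cr([(400,180),(112,422),(395,455)],250,160,8))],[450,80,0])
print("bin",b.x.round(3),b.fun.reshape(-1,2).round(1).tolist())
print("tilt model: end,hub,origin,tail",T(b.x,[(82.1,27,159.7),(70.5,27,145.9),(47.4,27,118.3),(-42.6,27,11)]).round(1).tolist())
print("end tri",tri([("scene",cr([(149,84)],250,170,8)[0]),("top",cr([(203,78)],250,160,8)[0])]))
print("model end px",proj("scene",T(b.x,[(82.1,27,159.7)])),cr([(149,84)],250,170,8),proj("top",T(b.x,[(82.1,27,159.7)])),cr([(203,78)],250,160,8))
for n,o,h,t in(("scene",(269.3,196.1),(270.6,184.7),(267.8,231.9)),("top",(276.3,181.4),(273.4,173.5),(273.8,210))):
  print(n,(proj(n,T(b.x,[(47.4,27,118.3),(70.5,27,145.9),(-42.6,27,11)]))-[o,h,t]).round(1).tolist())
bt=[("scene",(384.6,240)),("top",(390.5,222.8))]
for n,uv in bt:
  q=least_squares(lambda q:proj(n,[(q[0],q[1],0)])[0]-uv,[400,-100]).x; print("bottle",q, T((0,0,-rack[2]),[(q[0]-rack[0],q[1]-rack[1],0)]))
pickle.dump((rack,b.x),open("fit.pkl","wb"))
E
```

```text
rack [ 6.60884e+02 -5.56120e+01 -1.92000e-01]
[[0.8, -1.5], [1.0, -1.3], [0.1, 0.1], [0.1, -0.5], [0.9, -0.2], [-0.9, -0.3], [0.0, -0.6], [0.6, -0.4], [0.6, 0.0], [0.6, -0.3], [0.0, 0.2], [0.4, 0.0], [0.3, -0.1], [-0.2, 0.5], [0.0, 0.0], [-0.2, 1.7], [-0.4, 0.4], [-0.6, 0.4], [0.7, 0.6], [-0.6, -0.4], [-1.3, 0.7], [0.2, 0.4], [-0.8, 0.2], [0.2, 0.2], [-1.5, -0.2], [0.1, -0.3], [-1.0, 0.0]]
slot2 [[ 629.  -141.1  185. ]]
deck [[613.8 -46.5 345. ]]
bin [ 522.495  319.478 -100.615] [[0.1, -0.4], [-0.4, -0.3], [0.3, -0.2], [0.7, 0.7], [-0.1, 0.2], [1.7, -0.3], [-0.8, 0.8], [-0.9, -0.3]]
tilt model: end,hub,origin,tail [[606.6, 339.5, 159.7], [595.0, 340.4, 145.9], [572.0, 342.4, 118.3], [482.3, 350.0, 11.0]]
end tri (array([609.56131665, 339.90540602, 152.37402345]), array([ 0.07561219, -0.00563346, -0.07463729,  0.0092565 ]))
model end px [[268.08943609 179.83709682]] [[268.1875 180.0625]] [[274.77191887 169.87151402]] [[274.9375 169.3125]]
scene [[-1.4, -1.4], [-2.6, 0.2], [-0.4, -0.9]]
top [[-1.3, 0.7], [1.4, 0.5], [1.7, 1.5]]
bottle [459.84881035 -60.87370171] [[-196.3385311  -43.5221701    0.       ]]
bottle [444.10976743 -55.67042429] [[-212.78121088  -41.41744931    0.        ]]
```

```bash
cat >> h.py <<'E'
from scipy.spatial.transform import Rotation as Ro, Slerp
rack=np.array([660.88,-55.61,-.192]); binp=np.array([522.5,319.5,-.0845])
def ori(yaw,th):  # tool z th below horizontal, heading yaw
    z=np.array([np.cos(th)*np.cos(yaw),np.cos(th)*np.sin(yaw),-np.sin(th)]);y=np.array([np.sin(yaw),-np.cos(yaw),0])
    return Ro.from_matrix(np.c_[np.cross(y,z),y,z])
def pose(s): q=np.asarray(s["ee_rot"]);return np.array(s["eef_pos"]),Ro.from_quat(q[[1,2,3,0]])
def plan(p,R,wps,dec=4):
    """wps: (pos, Rot, nrows). prints rounded rows; returns end pose"""
    for q,Q,n in wps:
        sl=Slerp([0,1],Ro.concatenate([R,Q]));p0=p
        for i in range(1,n+1):
            tp=p0+(np.asarray(q)-p0)*i/n;tR=sl(i/n)
            d=np.round(R.inv().apply(tp-p)/1000,dec);a=np.round((R.inv()*tR).as_rotvec(),3)
            p=p+R.apply(d*1000);R=R*Ro.from_rotvec(a)
            print((d.tolist()+a.tolist()))
        print("--",p.round(1),R.as_quat().round(3))
    return p,R
def graspw():
    th=np.deg2rad(78);Q=ori(binp[2],th);g=T(binp,[(71.8,27,147.4)])[0];a=Q.as_matrix()[:,2];return g+19*a,Q,a
E
python3 - <<'E'
from h import *
from rig import ctrl
p,R=pose(ctrl.sense());t,Q,a=graspw();print(t,a)
plan(p,R,[(t-a*110,Q,20)],3)
E
```

```text
[600.25883077 340.01037637 128.81519559] [ 0.20716986 -0.01754764 -0.9781476 ]
[0.033, -0.03, -0.0, -0.003, 0.01, 0.025]
[0.033, -0.031, -0.0, -0.002, 0.01, 0.026]
[0.032, -0.031, -0.0, -0.003, 0.011, 0.025]
[0.031, -0.033, 0.0, -0.003, 0.01, 0.025]
[0.03, -0.033, 0.001, -0.002, 0.01, 0.026]
[0.029, -0.034, 0.001, -0.003, 0.01, 0.025]
[0.029, -0.035, 0.001, -0.003, 0.011, 0.025]
[0.027, -0.035, 0.002, -0.002, 0.01, 0.026]
[0.027, -0.036, 0.001, -0.003, 0.01, 0.025]
[0.025, -0.037, 0.002, -0.003, 0.01, 0.025]
[0.025, -0.037, 0.002, -0.002, 0.011, 0.026]
[0.024, -0.038, 0.002, -0.003, 0.01, 0.025]
[0.022, -0.039, 0.002, -0.003, 0.01, 0.025]
[0.022, -0.039, 0.002, -0.002, 0.01, 0.026]
[0.021, -0.04, 0.002, -0.003, 0.011, 0.025]
[0.019, -0.04, 0.003, -0.003, 0.01, 0.025]
[0.019, -0.041, 0.002, -0.002, 0.01, 0.025]
[0.018, -0.041, 0.003, -0.003, 0.01, 0.026]
[0.016, -0.041, 0.002, -0.003, 0.011, 0.025]
[0.016, -0.042, 0.003, -0.002, 0.01, 0.025]
-- [577.9 341.6 236.7] [ 0.994 -0.042  0.105  0.004]
```

>>> {"method": "send_rows", "body": {
  "targets": [
    [-1, 0.033, -0.03, 0, -0.003, 0.01, 0.025],
    [-1, 0.033, -0.031, 0, -0.002, 0.01, 0.026],
    [-1, 0.032, -0.031, 0, -0.003, 0.011, 0.025],
    [-1, 0.031, -0.033, 0, -0.003, 0.01, 0.025],
    [-1, 0.03, -0.033, 0.001, -0.002, 0.01, 0.026],
    [-1, 0.029, -0.034, 0.001, -0.003, 0.01, 0.025],
    [-1, 0.029, -0.035, 0.001, -0.003, 0.011, 0.025],
    [-1, 0.027, -0.035, 0.002, -0.002, 0.01, 0.026],
    [-1, 0.027, -0.036, 0.001, -0.003, 0.01, 0.025],
    [-1, 0.025, -0.037, 0.002, -0.003, 0.01, 0.025]
  ],
  "squeeze": 110
}}

```text
time_s: 2.45
eef_pos: [396.9, -66.8, 233.8]
ee_rot: [0.003, 0.995, 0.085, 0.053]
force: [-0.4, -0.7, 1.0]
grip_width: 1.0
grip_force: 0.0
```

>>> {"method": "send_rows", "body": {
  "targets": [
    [-1, 0.025, -0.037, 0.002, -0.002, 0.011, 0.026],
    [-1, 0.024, -0.038, 0.002, -0.003, 0.01, 0.025],
    [-1, 0.022, -0.039, 0.002, -0.003, 0.01, 0.025],
    [-1, 0.022, -0.039, 0.002, -0.002, 0.01, 0.026],
    [-1, 0.021, -0.04, 0.002, -0.003, 0.011, 0.025],
    [-1, 0.019, -0.04, 0.003, -0.003, 0.01, 0.025],
    [-1, 0.019, -0.041, 0.002, -0.002, 0.01, 0.025],
    [-1, 0.018, -0.041, 0.003, -0.003, 0.01, 0.026],
    [-1, 0.016, -0.041, 0.002, -0.003, 0.011, 0.025],
    [-1, 0.016, -0.042, 0.003, -0.002, 0.01, 0.025]
  ]
}}

```text
time_s: 3.7
eef_pos: [578.3, 343.0, 236.8]
ee_rot: [0.004, 0.994, -0.042, 0.105]
force: [0.3, -0.7, 0.0]
grip_width: 1.001
grip_force: 0.0
```

Run:
```python
from h import *
from rig import ctrl
s=ctrl.sense();p,R=pose(s);t,Q,a=graspw();print(p,s["joints"].round(2),s["time_s"])
plan(p,R,[(t,Q,5)])
```

```text
[578.28247719 343.03273114 236.75758602] [ 0.4   0.55  1.15 -0.1   1.26  2.08] 3.7
[-0.0002, 0.0002, 0.022, -0.0, -0.0, -0.0]
[-0.0001, 0.0003, 0.0221, -0.0, -0.0, -0.0]
[-0.0002, 0.0002, 0.022, -0.0, -0.0, -0.0]
[-0.0002, 0.0002, 0.0221, -0.0, -0.001, -0.0]
[-0.0001, 0.0003, 0.022, -0.0, 0.0, -0.0]
-- [600.3 340.  128.8] [ 0.994 -0.042  0.104  0.004]
```

>>> {"method": "send_rows", "body": {
  "targets": [
    [-1, -0.001, 0.001, 0.024, 0, 0, 0],
    [-1, 0, 0, 0.024, 0, 0, 0],
    [-1, 0, 0, 0.02, 0, 0, 0],
    [-1, 0, 0, 0.016, 0, 0, 0],
    [-1, 0, 0, 0.014, 0, 0, 0],
    [-1, 0, 0, 0.012, 0, 0, 0],
    [-1, 0, 0, 0, 0, 0, 0],
    [-1, 0, 0, 0, 0, 0, 0],
    [-1, 0, 0, 0, 0, 0, 0],
    [-1, 0, 0, 0, 0, 0, 0]
  ]
}}

```text
time_s: 4.95
eef_pos: [599.7, 338.9, 129.4]
ee_rot: [0.004, 0.994, -0.042, 0.105]
force: [1.1, 0.0, -0.5]
grip_width: 0.999
grip_force: 0.0
```

Run:
```python
from rig import ctrl
import cv2,numpy as np
s=ctrl.sense();print(s["eef_pos"],s["force"])
a=ctrl.capture("scene")["img"][150:250,220:320,::-1];b=ctrl.capture("top")["img"][140:240,220:320,::-1]
cv2.imwrite("pics/g1.png",cv2.resize(np.hstack([a,b]),(800,400),interpolation=2))
```

```text
[599.68169648 338.87894834 129.3535859 ] [ 1.13076864  0.02961334 -0.50485208]
```

View pics/g1.png

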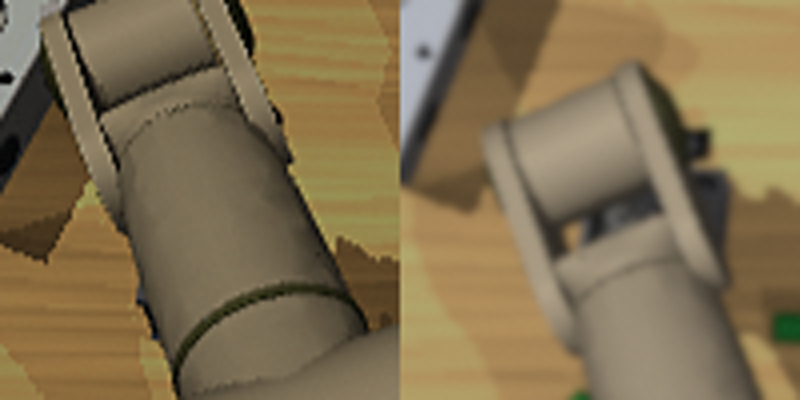

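The arm hides the hub in both views (the wrist covers crop centre), so I'll close and check by opening and force.

>>> {"method": "send_rows", "body": {
  "targets": [
    [1, 0, 0, 0, 0, 0, 0],
    [1, 0, 0, 0, 0, 0, 0],
    [1, 0, 0, 0, 0, 0, 0],
    [1, 0, 0, 0, 0, 0, 0],
    [1, 0, 0, 0, 0, 0, 0],
    [1, 0, 0, 0, 0, 0, 0],
    [1, 0, 0, 0, 0, 0, 0],
    [1, 0, 0, 0, 0, 0, 0],
    [1, 0, 0, 0, 0, 0, 0],
    [1, 0, 0, 0, 0, 0, 0]
  ]
}}

```text
time_s: 6.3
eef_pos: [599.6, 338.7, 128.8]
ee_rot: [0.004, 0.994, -0.042, 0.104]
force: [-2.1, -2.3, 1.5]
grip_width: 0.298
grip_force: 107.9
```

Run:
```python
from h import *
from rig import ctrl
s=ctrl.sense();p,R=pose(s);print(p,s["force"],s["wrist_torque"],s["joints"].round(2))
plan(p,R,[(p+[0,0,30],R,3),(p+[0,0,205],R,7)],3)
```

```text
[599.57200441 338.67706419 128.84887686] [-2.05970269 -2.27030436  1.52546228] [-0.73456967  0.47862882  0.13640808] [ 0.38  0.67  1.24 -0.11  1.05  2.08]
[0.002, 0.0, -0.01, 0.0, 0.0, 0.0]
[0.002, 0.0, -0.01, 0.0, 0.0, 0.0]
[0.002, 0.0, -0.009, 0.0, 0.0, 0.0]
-- [599.4 338.7 158.5] [ 0.994 -0.042  0.104  0.004]
[0.005, 0.0, -0.025, 0.0, 0.0, 0.0]
[0.005, 0.0, -0.024, 0.0, 0.0, 0.0]
[0.006, 0.0, -0.025, 0.0, 0.0, 0.0]
[0.005, 0.0, -0.024, 0.0, 0.0, 0.0]
[0.005, 0.0, -0.025, 0.0, 0.0, 0.0]
[0.005, 0.0, -0.024, 0.0, 0.0, 0.0]
[0.006, 0.0, -0.025, 0.0, 0.0, 0.0]
-- [599.9 338.7 334.4] [ 0.994 -0.042  0.104  0.004]
```

>>> {"method": "send_rows", "body": {
  "targets": [
    [1, 0.002, 0, -0.01, 0, 0, 0],
    [1, 0.002, 0, -0.01, 0, 0, 0],
    [1, 0.002, 0, -0.01, 0, 0, 0],
    [1, 0.005, 0, -0.024, 0, 0, 0],
    [1, 0.005, 0, -0.025, 0, 0, 0],
    [1, 0.005, 0, -0.025, 0, 0, 0],
    [1, 0.005, 0, -0.025, 0, 0, 0],
    [1, 0.005, 0, -0.025, 0, 0, 0],
    [1, 0.005, 0, -0.025, 0, 0, 0],
    [1, 0.005, 0, -0.025, 0, 0, 0]
  ],
  "squeeze": 120
}}

```text
time_s: 7.55
eef_pos: [597.1, 339.0, 338.3]
ee_rot: [0.004, 0.994, -0.042, 0.105]
force: [-0.4, -0.4, -5.8]
grip_width: 0.294
grip_force: 118.4
```

Run:
```python
from h import *
from rig import ctrl
s=ctrl.sense();p,R=pose(s);print(p,s["force"],s["wrist_torque"],s["joints"].round(2))
P={}
for n in("scene","top"):
    q=ctrl.capture(n);P[n]=q
    for k in("camshaft","hub","tail"): print(n,k,[([round(float(v),1) for v in d["point"]],round(float(d["score"]),2)) for d in ctrl.landmark_of(k,q)[:5]])
pickle.dump(P,open("p1.pkl","wb"))
g=p-19*R.as_matrix()[:,2]
# expected cam points assuming no slip
zc=R.apply(Ro.from_euler("y",0).apply([np.sin(np.deg2rad(38)),0,0]))*0
Rc=ori(binp[2],np.deg2rad(78)); zb=T((0,0,binp[2]),[(.643,0,.766)])[0]; z=(R*Rc.inv()).apply(zb)
for d in(-38,-178,16): 
    print(d,(g+d*z).round(1),[proj(n,[g+d*z],P)[0].round(1) for n in P])
a=P["scene"]["img"][70:270,150:350,::-1];b=P["top"]["img"][70:270,200:400,::-1]
cv2.imwrite("pics/l1.png",cv2.resize(np.hstack([a,b]),(800,400),interpolation=2))
```

```text
[597.0638132  338.97169581 338.31750868] [-0.40060715 -0.36094758 -5.77465019] [-0.02699668  0.04783716 -0.01266175] [ 0.38  0.56  0.87 -0.09  1.52  2.03]
scene camshaft [([196.6, 270.3], 0.9), ([320.5, 237.9], 0.59), ([262.4, 267.1], 0.44)]
scene hub [([308.0, 238.0], 0.62), ([198.7, 276.3], 0.59), ([259.3, 258.9], 0.42)]
scene tail [([178.0, 236.6], 0.93), ([357.6, 245.1], 0.69)]
top camshaft [([211.3, 256.4], 0.73), ([276.7, 250.9], 0.59), ([272.0, 174.1], 0.57), ([267.9, 206.3], 0.42)]
top hub [([315.5, 219.0], 0.89), ([215.8, 258.6], 0.79), ([265.1, 243.1], 0.38)]
top tail [([270.4, 206.7], 0.77), ([189.1, 222.7], 0.61), ([367.7, 221.4], 0.61)]
-38 [568.8 341.4 327.8] [array([260. , 164.4]), array([268.4, 173.6])]
-178 [479.1 349.  220.5] [array([259.8, 208. ]), array([269.4, 207.3])]
16 [603.4 338.4 369.2] [array([260.1, 146.4]), array([268. , 159.3])]
```

View pics/l1.png

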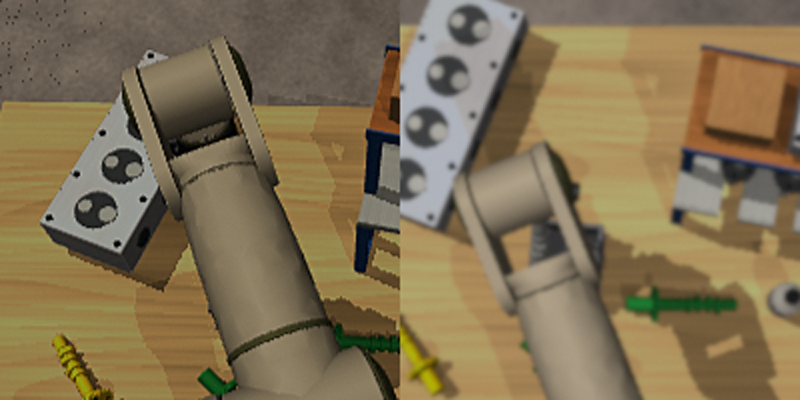

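The lift shows Fz ≈ -5.8 N, and the tail in the top view at (270,207) sits where a no-slip hold predicts. The camshaft is held, so next I turn it upright and carry it.

```bash
cat >> h.py <<'E'
zt=ori(binp[2],np.deg2rad(78)).inv().apply(T((0,0,binp[2]),[(np.sin(np.deg2rad(40)),0,np.cos(np.deg2rad(40)))])[0])
def tcp_for(o,th=38,yaw=None,tw=zt):
    Q=ori(rack[2] if yaw is None else yaw,np.deg2rad(th));return np.asarray(o)+38*Q.apply(tw)+19*Q.as_matrix()[:,2],Q
def cam(p,R,tw=zt): z=R.apply(tw);return p-19*R.as_matrix()[:,2]-38*z,z
E
python3 - <<'E'
from h import *
from rig import ctrl
s=ctrl.sense();p,R=pose(s);print(cam(p,R))
w1=(*tcp_for((500,230,345)),10);w2=(*tcp_for(T(rack,[(-160,-90,340)])[0]),10)
plan(p,R,[w1,w2],3)
E
```

```text
(array([568.80991669, 341.23925925, 325.13876664]), array([ 0.6419541 , -0.05343472,  0.76487886]))
[-0.006, 0.012, -0.005, -0.006, 0.07, 0.009]
[-0.006, 0.012, -0.005, -0.006, 0.07, 0.01]
[-0.006, 0.012, -0.006, -0.005, 0.07, 0.009]
[-0.005, 0.012, -0.006, -0.006, 0.07, 0.01]
[-0.004, 0.012, -0.006, -0.006, 0.07, 0.009]
[-0.004, 0.012, -0.007, -0.006, 0.07, 0.009]
[-0.003, 0.013, -0.006, -0.005, 0.069, 0.01]
[-0.003, 0.012, -0.007, -0.006, 0.07, 0.009]
[-0.002, 0.012, -0.007, -0.006, 0.07, 0.01]
[-0.001, 0.013, -0.007, -0.006, 0.07, 0.009]
-- [514.5 227.  371.7] [ 0.895 -0.086  0.436  0.042]
[0.003, 0.034, 0.004, 0.0, 0.0, 0.0]
[0.003, 0.034, 0.005, 0.0, 0.0, 0.0]
[0.002, 0.034, 0.004, 0.0, 0.0, 0.0]
[0.003, 0.034, 0.005, 0.0, 0.0, 0.0]
[0.003, 0.034, 0.004, 0.0, 0.0, 0.0]
[0.003, 0.034, 0.005, 0.0, 0.0, 0.0]
[0.003, 0.034, 0.004, 0.0, 0.0, 0.0]
[0.003, 0.034, 0.005, 0.0, 0.0, 0.0]
[0.002, 0.034, 0.004, 0.0, 0.0, 0.0]
[0.003, 0.033, 0.005, 0.0, 0.0, 0.0]
-- [ 501.4 -115.8  366.1] [ 0.895 -0.086  0.436  0.042]
```

>>> {"method": "send_rows", "body": {
  "targets": [
    [1, -0.006, 0.012, -0.005, -0.006, 0.07, 0.009],
    [1, -0.006, 0.012, -0.005, -0.006, 0.07, 0.01],
    [1, -0.006, 0.012, -0.006, -0.005, 0.07, 0.009],
    [1, -0.005, 0.012, -0.006, -0.006, 0.07, 0.01],
    [1, -0.004, 0.012, -0.006, -0.006, 0.07, 0.009],
    [1, -0.004, 0.012, -0.007, -0.006, 0.07, 0.009],
    [1, -0.003, 0.013, -0.006, -0.005, 0.069, 0.01],
    [1, -0.003, 0.012, -0.007, -0.006, 0.07, 0.009],
    [1, -0.002, 0.012, -0.007, -0.006, 0.07, 0.01],
    [1, -0.001, 0.013, -0.007, -0.006, 0.07, 0.009]
  ]
}}

```text
time_s: 9.2
eef_pos: [513.7, 226.6, 371.9]
ee_rot: [0.042, 0.894, -0.087, 0.437]
force: [0.0, -0.0, -6.2]
grip_width: 0.297
grip_force: 118.7
```

>>> {"method": "send_rows", "body": {
  "targets": [
    [1, 0.003, 0.034, 0.004, 0, 0, 0],
    [1, 0.003, 0.034, 0.005, 0, 0, 0],
    [1, 0.002, 0.034, 0.004, 0, 0, 0],
    [1, 0.003, 0.034, 0.005, 0, 0, 0],
    [1, 0.003, 0.034, 0.004, 0, 0, 0],
    [1, 0.003, 0.034, 0.005, 0, 0, 0],
    [1, 0.003, 0.034, 0.004, 0, 0, 0],
    [1, 0.003, 0.034, 0.005, 0, 0, 0],
    [1, 0.002, 0.034, 0.004, 0, 0, 0],
    [1, 0.003, 0.033, 0.005, 0, 0, 0]
  ]
}}

```text
time_s: 10.45
eef_pos: [500.7, -116.5, 366.1]
ee_rot: [0.041, 0.895, -0.086, 0.436]
force: [0.4, 1.5, -5.9]
grip_width: 0.297
grip_force: 119.0
```

Run:
```python
from h import *
from rig import ctrl
s=ctrl.sense();p,R=pose(s);o,z=cam(p,R);print(p,o,z,s["force"],s["joints"].round(2),s["grip_width"])
P={}
for n in("scene","top"):
    q=ctrl.capture(n);P[n]=q
    for k in("camshaft","hub","tail","bottle"): print(n,k,[([round(float(v),1) for v in d["point"]],round(float(d["score"]),2)) for d in ctrl.landmark_of(k,q)[:4]])
pickle.dump(P,open("p2.pkl","wb"))
for d in(0,36,-140,54): print(d,[proj(n,[o+d*z],P)[0].round(1) for n in P])
a=P["scene"]["img"][60:260,310:510,::-1];b=P["top"]["img"][90:290,290:490,::-1]
cv2.imwrite("pics/w2.png",cv2.resize(np.hstack([a,b]),(800,400),interpolation=2))
```

```text
[ 500.73326109 -116.5050907   366.06218354] [ 486.04217392 -113.61941423  339.75952857] [-2.44901880e-04 -1.17610174e-03  9.99999278e-01] [ 0.41906423  1.54081636 -5.89463546] [-0.63 -0.22  1.96  0.61  0.63  0.78] 0.29739480857320855
scene camshaft [([198.0, 270.3], 0.92), ([317.0, 241.2], 0.84), ([261.4, 267.6], 0.62), ([425.3, 191.2], 0.53)]
scene hub [([255.9, 258.0], 0.9), ([202.1, 276.7], 0.75), ([307.5, 236.9], 0.72), ([426.9, 188.7], 0.62)]
scene tail [([357.5, 243.4], 0.94), ([294.3, 295.8], 0.76), ([178.7, 237.5], 0.58)]
scene bottle [([386.5, 244.1], 0.78)]
top camshaft [([275.0, 250.8], 0.74), ([211.9, 253.5], 0.73), ([426.4, 201.4], 0.65)]
top hub [([216.0, 261.2], 0.8), ([264.9, 246.2], 0.79), ([425.1, 198.5], 0.73), ([314.7, 221.0], 0.7)]
top tail [([304.9, 274.8], 0.95), ([193.6, 223.6], 0.88), ([367.7, 219.3], 0.57)]
top bottle [([386.1, 219.2], 0.73)]
0 [array([422.3, 191.2]), array([425.7, 201.8])]
36 [array([425.5, 185.4]), array([428.2, 200.5])]
-140 [array([411.3, 211.1]), array([416.9, 206. ])]
54 [array([427.2, 182.3]), array([429.5, 199.9])]
```

View pics/w2.png

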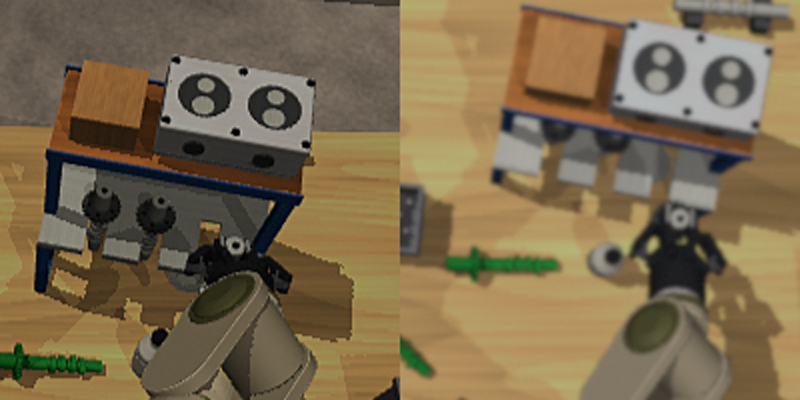

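The upright camshaft's hub end is at scene (427.5,181.5) and top (430,198.5), within 1.5 px of prediction. The bottle is clear to the left of it. Descending and entering.

Run:
```python
from h import *
from rig import ctrl
p,R=pose(ctrl.sense())
w=lambda x,y,z,n:(*tcp_for(T(rack,[(x,y,z)])[0]),n)
plan(p,R,[w(-158,-90,206,6),w(-150,-90,206,4),w(-70,-90,206,6),w(-30,-90,206,4)],3)
```

```text
[-0.017, 0.0, 0.014, -0.0, -0.0, 0.0]
[-0.018, 0.0, 0.014, -0.0, -0.0, 0.0]
[-0.017, 0.001, 0.014, -0.001, -0.001, 0.0]
[-0.018, -0.0, 0.014, 0.0, 0.0, 0.0]
[-0.017, 0.0, 0.014, -0.0, -0.0, 0.0]
[-0.018, 0.0, 0.014, -0.0, -0.0, 0.0]
-- [ 503.  -116.2  232.4] [ 0.895 -0.086  0.437  0.042]
[0.001, 0.0, 0.002, -0.0, -0.0, 0.0]
[0.002, 0.0, 0.001, -0.0, -0.0, 0.0]
[0.001, 0.0, 0.002, -0.0, -0.0, 0.0]
[0.001, 0.0, 0.002, -0.0, -0.0, 0.0]
-- [ 511.4 -117.8  232.1] [ 0.895 -0.086  0.437  0.042]
[0.008, 0.0, 0.01, -0.0, -0.0, 0.0]
[0.008, 0.0, 0.011, -0.0, -0.0, 0.0]
[0.009, 0.0, 0.01, -0.0, -0.0, 0.0]
[0.008, 0.0, 0.011, -0.0, -0.0, 0.0]
[0.008, 0.0, 0.01, -0.0, -0.0, 0.0]
[0.008, 0.0, 0.011, -0.0, -0.0, 0.0]
-- [ 589.8 -133.   231.9] [ 0.895 -0.086  0.437  0.042]
[0.006, 0.0, 0.008, -0.0, -0.0, 0.0]
[0.006, 0.0, 0.008, -0.0, -0.0, 0.0]
[0.007, 0.0, 0.007, -0.0, -0.0, 0.0]
[0.006, 0.0, 0.008, -0.0, -0.0, 0.0]
-- [ 628.9 -140.6  232.6] [ 0.895 -0.086  0.437  0.042]
```

>>> {"method": "send_rows", "body": {
  "targets": [
    [1, -0.017, 0, 0.014, 0, 0, 0],
    [1, -0.018, 0, 0.014, 0, 0, 0],
    [1, -0.017, 0.001, 0.014, -0.001, -0.001, 0],
    [1, -0.018, 0, 0.014, 0, 0, 0],
    [1, -0.017, 0, 0.014, 0, 0, 0],
    [1, -0.018, 0, 0.014, 0, 0, 0],
    [1, 0.001, 0, 0.002, 0, 0, 0],
    [1, 0.002, 0, 0.001, 0, 0, 0],
    [1, 0.001, 0, 0.002, 0, 0, 0],
    [1, 0.001, 0, 0.002, 0, 0, 0]
  ]
}}

```text
time_s: 12.2
eef_pos: [511.8, -118.7, 232.8]
ee_rot: [0.042, 0.894, -0.087, 0.437]
force: [-0.0, -0.6, -5.8]
grip_width: 0.292
grip_force: 119.5
```

Run:
```python
from h import *
from rig import ctrl
s=ctrl.sense();p,R=pose(s);o,z=cam(p,R);print(o,z.round(3),s["force"],s["joints"].round(2))
P={}
for n in("scene","top"): P[n]=ctrl.capture(n)
pickle.dump(P,open("p3.pkl","wb"))
S=6
def ov(n,x0,y0):
    a=cv2.resize(P[n]["img"][y0:y0+65,x0:x0+66,::-1],None,fx=S,fy=S,interpolation=2)
    for y in(-74,-106):
        for x,zz in((-105,185),(-3,185)):
            u=(proj(n,T(rack,[(x,y,zz)]),P)[0]-[x0,y0]+.5)*S;cv2.circle(a,tuple(int(v) for v in u),3,(0,0,255),-1)
    for d in(0,54): u=(proj(n,[o+d*z],P)[0]-[x0,y0]+.5)*S;cv2.circle(a,tuple(int(v) for v in u),3,(0,255,0),-1)
    return a
cv2.imwrite("pics/e1.png",np.hstack([ov("scene",385,160),ov("top",390,155)]))
w=lambda x,y,z,n:(*tcp_for(T(rack,[(x,y,z)])[0]),n)
plan(p,R,[w(-70,-90,206,6),w(-35,-90,206,4)],3)
```

```text
[ 497.12538576 -115.88069823  206.47114396] [-0.002  0.001  1.   ] [-0.0082974  -0.64607533 -5.7547436 ] [-0.62 -0.02  2.17  1.22  0.35  0.1 ]
[0.008, -0.0, 0.01, 0.0, -0.0, -0.0]
[0.008, -0.0, 0.011, 0.0, -0.001, -0.0]
[0.008, -0.0, 0.01, 0.0, 0.0, -0.0]
[0.008, -0.0, 0.011, 0.001, -0.0, -0.0]
[0.008, -0.0, 0.01, -0.0, -0.0, -0.0]
[0.008, -0.0, 0.011, -0.0, -0.001, -0.0]
-- [ 589.5 -133.9  231.9] [ 0.895 -0.086  0.436  0.042]
[0.005, -0.0, 0.007, -0.0, 0.0, -0.0]
[0.006, -0.0, 0.007, -0.0, 0.0, -0.0]
[0.005, -0.0, 0.007, -0.0, 0.0, -0.0]
[0.006, -0.0, 0.006, -0.0, 0.0, -0.0]
-- [ 623.7 -140.6  232.6] [ 0.895 -0.086  0.436  0.042]
```

View pics/e1.png

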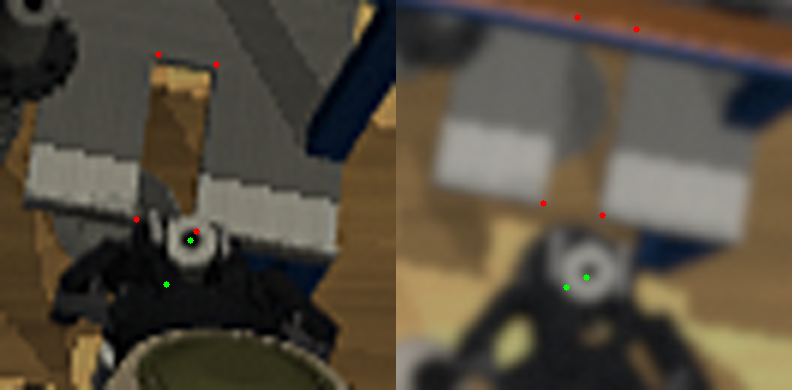

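Overlay check: the hub (scene crop (190,238)) coincides with the prediction, and the slot edges agree with the fit to under 1 px. The shaft lines up with slot2's mouth, so I go in.

>>> {"method": "send_rows", "body": {
  "targets": [
    [1, 0.008, 0, 0.01, 0, 0, 0],
    [1, 0.008, 0, 0.011, 0, -0.001, 0],
    [1, 0.008, 0, 0.01, 0, 0, 0],
    [1, 0.008, 0, 0.011, 0.001, 0, 0],
    [1, 0.008, 0, 0.01, 0, 0, 0],
    [1, 0.008, 0, 0.011, 0, -0.001, 0],
    [1, 0.005, 0, 0.007, 0, 0, 0],
    [1, 0.004, 0, 0.006, 0, 0, 0],
    [1, 0, 0, 0, 0, 0, 0],
    [1, 0, 0, 0, 0, 0, 0]
  ]
}}

```text
time_s: 13.55
eef_pos: [604.5, -136.7, 230.1]
ee_rot: [0.042, 0.895, -0.087, 0.436]
force: [-0.3, 0.1, -5.9]
grip_width: 0.301
grip_force: 119.5
```

Run:
```python
from h import *
from rig import ctrl
s=ctrl.sense();p,R=pose(s);o,z=cam(p,R);print(o,T((0,0,-rack[2]),[o-[*rack[:2],0]]),z.round(3),s["force"],s["joints"].round(2))
w=lambda x,y,z,n:(*tcp_for(T(rack,[(x,y,z)])[0]),n)
plan(p,R,[w(-11,-90,206,10)],4)
```

```text
[ 589.72280077 -133.84066297  203.84605293] [[-54.92148133 -90.371536   203.84605293]] [ 0.001 -0.001  1.   ] [-0.31723581  0.13511495 -5.91724978] [-0.52  0.2   1.93  1.1   0.29  0.28]
[0.0029, -0.0, 0.0033, -0.0, 0.0, -0.0]
[0.0029, -0.0001, 0.0033, -0.0, 0.0, -0.0]
[0.0028, -0.0, 0.0034, -0.0, 0.0, -0.0]
[0.0029, -0.0001, 0.0033, -0.0, 0.001, -0.0]
[0.0029, -0.0, 0.0033, -0.0, -0.0, -0.0]
[0.0029, -0.0, 0.0033, -0.0, -0.0, -0.001]
[0.0028, -0.0001, 0.0033, -0.0, 0.0, 0.0]
[0.0029, -0.0, 0.0034, -0.0, 0.0, 0.0]
[0.0029, -0.0001, 0.0033, -0.0, 0.0, 0.0]
[0.0029, -0.0, 0.0033, -0.0, 0.001, 0.0]
-- [ 647.6 -144.7  232.3] [ 0.895 -0.086  0.437  0.042]
```

>>> {"method": "send_rows", "body": {
  "targets": [
    [1, 0.003, 0, 0.003, 0, 0, 0],
    [1, 0.003, 0, 0.003, 0, 0, 0],
    [1, 0.003, 0, 0.003, 0, 0, 0],
    [1, 0.003, 0, 0.003, 0, 0, 0],
    [1, 0.003, 0, 0.003, 0, 0, 0],
    [1, 0.003, 0, 0.003, 0, 0, 0],
    [1, 0.002, 0, 0.003, 0, 0, 0],
    [1, 0.002, 0, 0.003, 0, 0, 0],
    [1, 0, 0, 0, 0, 0, 0],
    [1, 0, 0, 0, 0, 0, 0]
  ]
}}

```text
time_s: 14.8
eef_pos: [636.5, -143.0, 232.6]
ee_rot: [0.042, 0.895, -0.087, 0.436]
force: [0.3, -0.1, -5.5]
grip_width: 0.298
grip_force: 119.5
```

>>> {"method": "send_rows", "body": {
  "targets": [
    [1, 0.0006, 0, 0.0008, 0, 0, 0],
    [1, 0.0006, 0, 0.0008, 0, 0, 0],
    [1, 0.0006, 0, 0.0008, 0, 0, 0],
    [1, 0.0006, 0, 0.0008, 0, 0, 0],
    [1, 0.0006, 0, 0.0008, 0, 0, 0],
    [1, 0, 0, 0, 0, 0, 0],
    [1, 0, 0, 0, 0, 0, 0],
    [1, 0, 0, 0, 0, 0, 0],
    [1, 0, 0, 0, 0, 0, 0],
    [1, 0, 0, 0, 0, 0, 0]
  ]
}}

```text
time_s: 16.05
eef_pos: [641.1, -143.9, 232.8]
ee_rot: [0.042, 0.895, -0.086, 0.436]
force: [-10.2, 1.1, 0.5]
grip_width: 0.298
grip_force: 119.9
```

```bash
cat > st.py <<'E'
from h import *
from rig import ctrl
s=ctrl.sense();p,R=pose(s);o,z=cam(p,R);print(s["time_s"],T((0,0,-rack[2]),[o-[*rack[:2],0]]).round(1),z.round(3),s["force"].round(1),s["wrist_torque"].round(2),s["joints"].round(2),round(s["grip_width"],3))
E
python3 st.py
```

```text
16.05 [[-17.6 -90.5 206.5]] [ 0.001 -0.001  1.   ] [-10.2   1.1   0.5] [ 0.31  1.85 -0.1 ] [-0.49  0.27  1.83  0.99  0.28  0.42] 0.298
```

>>> {"method": "send_rows", "body": {
  "targets": [
    [1, -0.0006, 0, -0.0008, 0, 0, 0],
    [1, -0.002, 0, 0.0015, 0, 0, 0],
    [1, -0.002, 0, 0.0015, 0, 0, 0],
    [1, -0.002, 0, 0.0015, 0, 0, 0],
    [1, -0.002, 0, 0.0015, 0, 0, 0],
    [1, -0.002, 0, 0.0015, 0, 0, 0],
    [1, -0.002, 0, 0.0015, 0, 0, 0],
    [1, -0.002, 0, 0.0015, 0, 0, 0],
    [1, 0, 0, 0, 0, 0, 0],
    [1, 0, 0, 0, 0, 0, 0]
  ]
}}

```text
time_s: 17.3
eef_pos: [639.8, -143.6, 214.9]
ee_rot: [0.042, 0.895, -0.086, 0.436]
force: [-5.5, 1.2, -4.1]
grip_width: 0.296
grip_force: 120.3
```

```bash
python3 st.py
```

```text
17.3 [[-18.9 -90.4 188.7]] [ 0.002 -0.001  1.   ] [-5.5  1.2 -4.1] [ 0.26  1.62 -0.05] [-0.49  0.29  1.85  1.13  0.26  0.26] 0.296
```

>>> {"method": "send_rows", "body": {
  "targets": [
    [1, -0.0006, 0, -0.0008, 0, 0, 0],
    [1, -0.0006, 0, -0.0008, 0, 0, 0],
    [1, -0.0008, 0, 0.0006, 0, 0, 0],
    [1, -0.0008, 0, 0.0006, 0, 0, 0],
    [1, -0.0008, 0, 0.0006, 0, 0, 0],
    [1, 0, 0, 0, 0, 0, 0],
    [1, 0, 0, 0, 0, 0, 0],
    [1, 0, 0, 0, 0, 0, 0],
    [1, 0, 0, 0, 0, 0, 0],
    [1, 0, 0, 0, 0, 0, 0]
  ]
}}

```text
time_s: 18.55
eef_pos: [638.7, -143.4, 214.2]
ee_rot: [0.042, 0.894, -0.086, 0.437]
force: [-5.3, 2.5, 4.0]
grip_width: 0.3
grip_force: 121.0
```

```bash
python3 st.py
```

```text
18.55 [[-19.9 -90.4 187.8]] [-0.002  0.     1.   ] [-5.3  2.5  4. ] [0.1  0.48 0.1 ] [-0.49  0.29  1.86  1.17  0.26  0.23] 0.3
```

>>> {"method": "send_rows", "body": {
  "targets": [
    [1, 0.0006, 0, 0.0008, 0, 0, 0],
    [1, 0.0006, 0, 0.0008, 0, 0, 0],
    [1, 0.0006, 0, 0.0008, 0, 0, 0],
    [1, 0, 0, 0, 0, 0, 0],
    [1, 0, 0, 0, 0, 0, 0],
    [1, 0, 0, 0, 0, 0, 0],
    [1, 0, 0, 0, 0, 0, 0],
    [1, 0, 0, 0, 0, 0, 0],
    [1, 0, 0, 0, 0, 0, 0],
    [1, 0, 0, 0, 0, 0, 0]
  ]
}}

```text
time_s: 19.8
eef_pos: [640.7, -143.8, 214.5]
ee_rot: [0.042, 0.894, -0.086, 0.437]
force: [-28.6, 6.9, 16.9]
grip_width: 0.295
grip_force: 123.6
```

```bash
python3 st.py
python3 - <<'E'
from rig import ctrl
import cv2,numpy as np
a=ctrl.capture("scene")["img"][125:215,345:445,::-1];b=ctrl.capture("top")["img"][125:215,360:460,::-1]
cv2.imwrite("pics/f1.png",cv2.resize(np.hstack([a,b]),(800,360),interpolation=2))
E
```

```text
19.8 [[-17.9 -90.4 188.2]] [-0.002  0.001  1.   ] [-28.6   6.9  16.9] [ 0.2   1.87 -0.04] [-0.49  0.3   1.85  1.16  0.26  0.24] 0.295
```

View pics/f1.png

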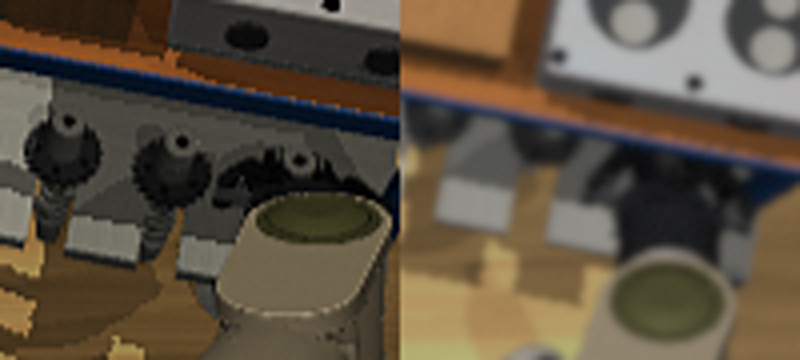

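Our hub end is at crop (300,158), in line with the two hanging ones at (68,122) and (182,142). The 28 N reaction says it is home on the closed end. I relax the push and open gently.

>>> {"method": "send_rows", "body": {
  "targets": [
    [1, -0.0006, 0, -0.0008, 0, 0, 0],
    [1, -0.0003, 0, -0.0004, 0, 0, 0],
    [1, 0, 0, 0, 0, 0, 0],
    [0.3, 0, 0, 0, 0, 0, 0],
    [0.2, 0, 0, 0, 0, 0, 0],
    [0.1, 0, 0, 0, 0, 0, 0],
    [0, 0, 0, 0, 0, 0, 0],
    [0, 0, 0, 0, 0, 0, 0],
    [0, 0, 0, 0, 0, 0, 0],
    [0, 0, 0, 0, 0, 0, 0]
  ]
}}

```text
time_s: 21.15
eef_pos: [639.5, -143.6, 212.2]
ee_rot: [0.042, 0.895, -0.087, 0.436]
force: [-0.2, -0.1, -0.1]
grip_width: 0.497
grip_force: 0.0
```

```bash
python3 st.py
python3 - <<'E'
from rig import ctrl
import cv2,numpy as np
a=ctrl.capture("scene")["img"][125:215,345:445,::-1];b=ctrl.capture("top")["img"][125:215,360:460,::-1]
cv2.imwrite("pics/f2.png",cv2.resize(np.hstack([a,b]),(800,360),interpolation=2))
E
```

```text
21.15 [[-19.2 -90.4 185.9]] [ 0.001 -0.001  1.   ] [-0.2 -0.1 -0.1] [0.06 0.39 0.02] [-0.49  0.3   1.85  1.16  0.26  0.23] 0.497
```

>>> {"method": "send_rows", "body": {
  "targets": [
    [-0.2, 0, 0, -0.003, 0, 0, 0],
    [-0.2, 0, 0, -0.005, 0, 0, 0],
    [-0.2, 0, 0, -0.008, 0, 0, 0],
    [-0.2, 0, 0, -0.012, 0, 0, 0],
    [-0.2, 0, 0, -0.015, 0, 0, 0],
    [-0.2, 0, 0, -0.02, 0, 0, 0],
    [-0.2, 0, 0, -0.02, 0, 0, 0],
    [-0.2, 0, 0, -0.02, 0, 0, 0],
    [-0.2, 0, 0, -0.02, 0, 0, 0],
    [-0.2, 0, 0, -0.02, 0, 0, 0]
  ]
}}

```text
time_s: 22.5
eef_pos: [528.0, -121.9, 301.1]
ee_rot: [0.042, 0.895, -0.087, 0.436]
force: [-0.0, -0.2, 0.2]
grip_width: 0.597
grip_force: 0.0
```

Run:
```python
from h import *
from rig import ctrl
s=ctrl.sense();print(s["force"],s["joints"].round(2))
P={n:ctrl.capture(n) for n in("scene","top")}
for n in P:
    for k in("camshaft","hub","tail"): print(n,k,[([round(float(v),1) for v in d["point"]],round(float(d["score"]),2)) for d in ctrl.landmark_of(k,P[n]) if d["point"][0]>340 and d["point"][1]<200])
    for d in(0,54,-140): print(d,proj(n,T(rack,[(-15,y,185+d) for y in(90,0,-90)]),P).round(1).tolist())
a=cv2.resize(P["scene"]["img"][130:225,345:445,::-1],None,fx=6,fy=6,interpolation=2)
cv2.imwrite("pics/f3.png",a)
```

```text
[-0.03364935 -0.20468929  0.20053439] [-0.6  -0.08  2.02  0.78  0.46  0.59]
scene camshaft [([388.3, 168.6], 0.59), ([417.1, 174.0], 0.57)]
scene hub [([419.4, 169.0], 0.87), ([359.5, 165.4], 0.19)]
scene tail [([403.7, 192.8], 0.85)]
0 [[360.8, 162.5], [387.9, 167.5], [415.3, 172.6]]
54 [[362.5, 153.9], [390.7, 159.1], [419.2, 164.3]]
-140 [[356.9, 181.9], [381.6, 186.6], [406.5, 191.3]]
top camshaft [([425.2, 161.9], 0.47)]
top hub [([424.7, 159.6], 0.64)]
top tail []
0 [[368.8, 151.4], [396.4, 156.7], [424.0, 162.0]]
54 [[370.3, 148.0], [398.8, 153.5], [427.4, 159.0]]
-140 [[365.3, 159.2], [390.8, 164.1], [416.2, 169.0]]
```

View pics/f3.png

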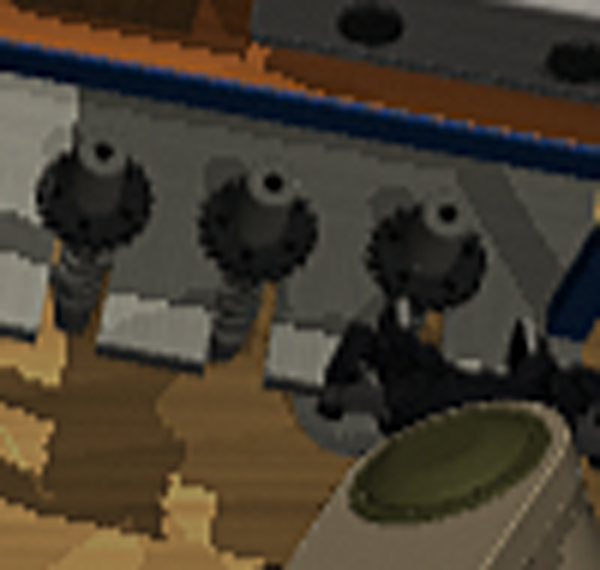

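All three hubs are evenly spaced, at crop (103,152), (273,183) and (447,214). Ours is upright, flat and as deep as its neighbours, and the gripper is clear. Handing in.

```bash
python3 -c "
from rig import ctrl
print(ctrl.finish_job())"
```

```text
the job is handed in; nothing more can be done
None
```

The camshaft hangs upright in the free right-hand slot (slot2), sprocket on the plate and pushed to the closed end. In the last picture the two hanging camshafts were in place and the gripper was clear; I handed the job in at about 23 s.

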